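Box spanner from its hooks onto the cover's dome nut

TASK

Get the big chrome box spanner ready to undo the cylinder head cover: lift it up and off its hooks under the shelf, then lower it gently over the brass dome nut on top of the grey cover, feeling for the flats, until it is fully home, and leave it standing there on its own. Do not knock the stand, the smaller spanner still hanging on it, the rivet tool, the pin punch or the hand cleaner.

Things in the scene. Friction and masses are not known exactly. Their poses are not given: they have to be found in the camera images.
- stand: Green steel tool stand, fixed to the bench, 460 wide (y), open at the back. Origin on the bench straight below the line where tommy bars hang; x points away from its front (tools come off along -x), z up. Two double hooks at y = +95 and -95, one spanner on each. Rail behind the hooks at x = 75 to 95, z = 190 to 220; uprights at y = +215 and -215. Sizes in mm.
- hook_left (a point): Middle of the double hook at y = +95: between its saddles, at the bars' hanging height, 199 above the bench; axes of the stand. A double hook is two dark 8 mm prongs, 48 to either side (y). Level saddles, top 5 below this point, from x = -11 to +12; at x = -28 the prongs end, turned up to 15 above this point. A bar must rise over 20 before it can come forward (-x).
- hook_right (a point): The same for the double hook at y = -95. Which hook holds the big spanner varies; its bar lies in the saddles, 199 above the bench.
- shelf_edge (a point): Middle of the lower front edge of the slatted shelf, 370 above the bench; axes of the stand. The shelf runs from here 159 to +x and 230 to either side (y), so its edge is right above the hanging spanners: no room for an upright gripper. Come from the front, the tool leaning 25 to 45 degrees from upright (fingers pointing down and to the stand's +x).
- spanner: Big bright chrome box spanner, a tube 150 long, hanging upright, 0.25 to 0.45 kg. Origin: centre of the lower (working) rim; z up the tube, y along the bar. Lower 40: hexagon socket, 26 across flats inside, 32 outside, 40 deep, corners on x. Middle round, 32. Top 34 (z = 116 to 150): hexagon 32 across flats, flats facing +y and -y: hold it there, above the bar.
- spanner_bar (a point): Middle of the big spanner's steel tommy bar, on the tube's axis, 108 above its lower rim. The bar is 10 thick, 150 long, fixed through the tube along y.
- small_spanner: Smaller dark steel box spanner hanging in the same way on the other double hook: 120 long, 22 across flats, bar 136 long at 88 above the lower rim. Origin: centre of the lower rim. Leave it hanging.
- engine_top: Engine top end, fixed: finned aluminium cylinder head on a plywood board 190 x 180 x 15, with the grey aluminium cylinder head cover (134 x 116, top 118 above the bench) on it. Origin: centre of the board's underside, z up.
- nut_seat (a point): Centre of the upper face of the copper washer (44 across) on the cover, 127 above the bench; axes of engine_top. The nut stands on it. Fully home, the spanner's rim stands on this face, its socket 1 mm clear all round the nut. If the hexagons do not match, or it is over 1 mm off centre, it stops with its rim 12 to 17 above the face; nearly matched it may bind lower: wriggle it.
- nut_top (a point): Top of the brass dome nut, 26 above the washer's face. Hexagon 24 across flats, 15.7 high, corners eased over the last 3; above it a dome of 11.5 radius. The flats stand at any angle to the cover, not measured: the socket goes on within about 9 degrees of a match (every 60 degrees). Off centre, the nut pushes the spanner sideways towards the middle. The nut is snug: it turns only above 0.6 N m.
- dispenser: Yellow plastic hand cleaner pump dispenser, 78 in diameter, 189 high, loose. Origin: centre of its underside.
- rivet_tool: Lever-action rivet tool with red grips, lying on the bench, about 285 long (x, nose to +x), 85 wide, 26 high, loose. Origin on the bench near its middle.
- pin_punch: Steel pin punch, 156 long (x), 12 thick, lying beside the rivet tool, loose. Origin on the bench below its middle.
Things that resemble listed ones, but are neither listed nor needed, are in the scene too. Leave any orange or red look-alike of the spanner alone.

How it is judged:
On the way:
1. the big spanner is up and off its hooks: its tommy bar at least 60 mm in front of where it hung, clear of the stand (x of spanner_bar in the frame of stand below -0.06 m and height (world z) of spanner_bar above 0.15 m and contact force between spanner and stand below 0.5 N), for 0.1 s.
At the end, for the whole second after the job is handed in: The big spanner stands free and at rest over the nut: rim within 4 mm of the washer, centred within 4 mm, upright within 0.08 rad. The small spanner still hangs in place; it, the dispenser, the rivet tool and the punch are within 30 mm of where they were (z of spanner in the frame of nut_seat below 0.004 m and horizontal distance between spanner and nut_seat below 0.004 m and angle between spanner's own z axis and vertical below 0.08 rad and linear speed of spanner below 0.02 m/s and distance of each of small_spanner, dispenser, rivet_tool, pin_punch from where it was at the start of the episode below 0.03 m); the robot touches nothing.
It fails at once if the spanner is rammed onto the nut or cover (more than 60 N) (contact force between spanner and engine_top above 60 N).
It fails at once if the spanner is wrenched against its hooks (more than 50 N) (contact force between spanner and stand above 50 N).
It fails at once if the arm or gripper knocks the stand or its shelf (more than 30 N) (contact force between any of the arm, the fingers and stand above 30 N).
It fails at once if the small spanner is knocked more than 30 mm (distance of small_spanner from where it was at the start of the episode above 0.03 m).
It fails at once if the hand cleaner, the rivet tool or the pin punch is pushed more than 30 mm, or the hand cleaner tipped (distance of any of dispenser, rivet_tool, pin_punch from where it was at the start of the episode above 0.03 m or angle between dispenser's own z axis and vertical above 0.35 rad).
It also fails if it takes over 58 s, if anything falls off the work surface, if the arm or the gripper's body presses on something with over 40 N, if the wrist force passes 120 N, or if a joint passes its speed limit or range.

ROBOT

A 7-joint arm with a two-finger parallel gripper is mounted at the origin on the work surface. World frame = base frame: x ahead of the robot, y to its left, z up, the work surface at z = 0. Lengths are in m, angles in rad, forces in N, time in s.
With the tool pointing down it reaches from about 0.4 to 0.875 m from the base axis. Payload 19.3 kg.
Tool frame: the origin (TCP) lies midway between the tips of the shut fingers; the grasp point (between the pads) lies 19 mm behind it; z points along the fingers, y is the line along which they close (so a half turn about z gives the same grasp; the last joint's range is limited). The gripper opens to 85 mm and grips with 20 to 120 N. Pads are 22 mm wide; open, the fingers measure 114 mm over their backs; the gripper's body (76 mm by 85 mm) begins 54 mm behind the grasp point. The pads swing forward as they close: fully open they stand 13 mm farther back than shut.
Start: joints at [1.144, 0.521, -0.036, 1.599, 0.021, 1.021, -0.113], TCP at [0.218, -0.586, 0.231] pointing down, gripper open.
Joint ranges: [-2.91, 2.91], [-0.3, 2.13], [-1.5, 1.42], [0.17, 2.43], [-1.26, 4.41], [0.16, 1.93], [-2.52, 2.52]. Speed limits (rad/s): [1.89, 1.89, 2.39, 2.39, 3.01, 3.01, 3.01].

INTERFACE

Orientations are given as a unit quaternion [w, x, y, z].
In Python, from station import arm, imaging, hand_in gives the robot as it stands.
- The arm moves only by the tool play_rows, never from a script. Its argument "motion" is a list of rows, each a list of 2 entries, a list of its own where there are three numbers: the shift along the world's x, y, z in mm, then the turn about the world's z in rad. A call has exactly 10 rows; each row is the pose to reach, as a shift and turn from the pose commanded when the call began; what a row does not reach only later rows make up. A row lasts 1/12 s, in which the tool goes at most 41.7 mm and 7.16 degrees, less where a joint would pass 70% of its speed; a pose out of reach is approached as far as the arm can. A call with a gripper value outside its range is refused whole. "grip" is the finger opening in mm, from 0 to 85.4, set as the call begins (left out, the last holds). The fingers move at their own pace and stop on an object; "grip_force" is the grip in N (left out, the last holds). Time passes only in rows, so rows that repeat a pose let the fingers close, or fill a call up. It gives the time, the measured TCP pose, the force, the opening and the grip force at its end, in the units of the state.
- arm.sense(): the state, without advancing time (a new reading comes with each control period).
- imaging.snapshot(name): name is "scene" or "top"; returns the picture (480x640x3 uint8, red, green, blue); there is no depth.
- imaging.calibration(name): a dict with "camera_matrix" (3x3 intrinsics, pixels), "extrinsics" (4x4, takes a point from camera to world coordinates). Camera axes: x right, y up, looking along -z (the intrinsics and any distortion apply to the point x, -y, -z); pixel columns grow to the right and rows downward; lengths in m; the calibration is good to about 2 mm. A picture is of the moment at which its call begins. calibration takes no time and is no camera call.
- hand_in(): hands the job in; it is judged then, once.
The state is a dict: "clock": time; "joint_positions": joint angles; "dq": joint speeds; "tau": joint torques, N m; "tcp_pos": TCP position; "ee_rot": TCP orientation; "wrist_force": force on the tool from outside, world axes, zero at the start; "wrist_torque": the same for the moment, N m; "finger_gap": finger opening in m; "grasp_force": force on a finger pad.
Only numpy, scipy, OpenCV 4.12 (cv2) and the standard library are available. Lean on these libraries where they do the work, as an engineer would, in place of code of your own. Each camera call takes 0.05 s, during which the arm holds its last target. There are 200 camera calls.

## Working session

There is one attempt and no reset: what is moved stays moved. The work goes in short steps, Python scripts to look and compute and a tool call to move; the robot and the scene stay as the last step left them, time stands still between calls to the robot, and variables do not carry over. Pictures are saved under pics/ and viewed, at most 10 in all, crops included, and the job is handed in when it is done.

Besides the shell and the picture viewer there is one more tool, called after "Emit:" by a JSON object that holds its "op" and its "data". play_rows: Moves the arm, as the interface text tells. Its arguments: {"type":"object","properties":{"motion":{"type":"array"},"grip":{"type":"number"},"grip_force":{"type":"number"}},"required":["motion"]}

```bash
mkdir -p pics; ls
python3 - <<'E'
from station import arm, imaging
import cv2
s=arm.sense();print(s)
for n in("scene","top"):
    im=imaging.snapshot(n);cv2.imwrite(f"pics/{n}0.png",im[:,:,::-1])
    print(n,imaging.calibration(n))
E
```

```text
pics
{'clock': 0.0, 'joint_positions': array([ 1.14379117,  0.52200814, -0.03631348,  1.60000637,  0.02119804,
        1.02105101, -0.11278716]), 'dq': array([ 0.00181024, -0.00103528, -0.00064815, -0.00107908, -0.00045666,
        0.00045517, -0.00073582]), 'tau': array([ 1.67228376e-03, -9.27088308e+01,  1.98062003e+00, -3.69914997e+01,
        1.78779551e-02,  8.36724008e-03, -6.36904451e-05]), 'tcp_pos': array([ 0.2181483 , -0.58534817,  0.23073012]), 'ee_rot': array([-5.26666241e-04,  9.84129188e-01,  1.77452658e-01, -1.36205729e-04]), 'wrist_force': array([ 0.22516603, -0.62935303,  0.94119724]), 'wrist_torque': array([-0.04033956, -0.01224512, -0.00356093]), 'grasp_force': 0.0, 'finger_gap': 0.0851770735363406}
scene {'camera_matrix': array([[527.26087233,   0.        , 316.89727027],
       [  0.        , 527.26087233, 249.98420577],
       [  0.        ,   0.        ,   1.        ]]), 'extrinsics': array([[ 0.9726511 ,  0.1907273 , -0.13256297,  0.34914938],
       [-0.23216754,  0.81536551, -0.53035584, -0.71274963],
       [ 0.00693393,  0.54662801,  0.83734685,  1.29881377],
       [ 0.        ,  0.        ,  0.        ,  1.        ]])}
top {'camera_matrix': array([[540.97478699,   0.        , 320.31038758],
       [  0.        , 540.97478699, 236.06027123],
       [  0.        ,   0.        ,   1.        ]]), 'extrinsics': array([[ 0.02495018,  0.99522955, -0.09431661,  0.41773533],
       [-0.99967817,  0.02440575, -0.00692174,  0.00423772],
       [-0.00458686,  0.09445896,  0.99551819,  1.41827004],
       [ 0.        ,  0.        ,  0.        ,  1.        ]])}
```

View pics/scene0.png

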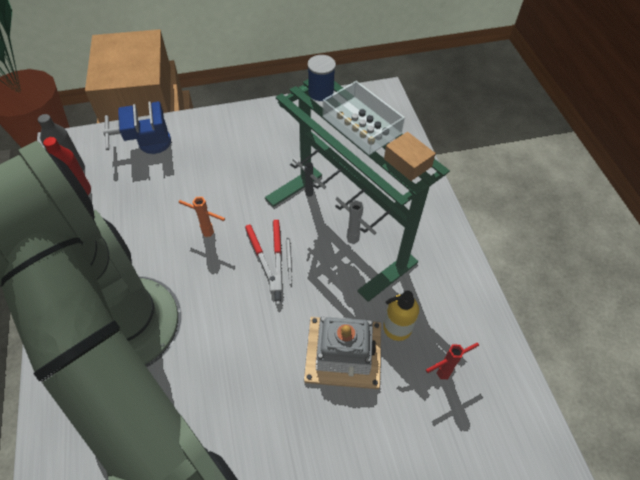

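View pics/top0.png

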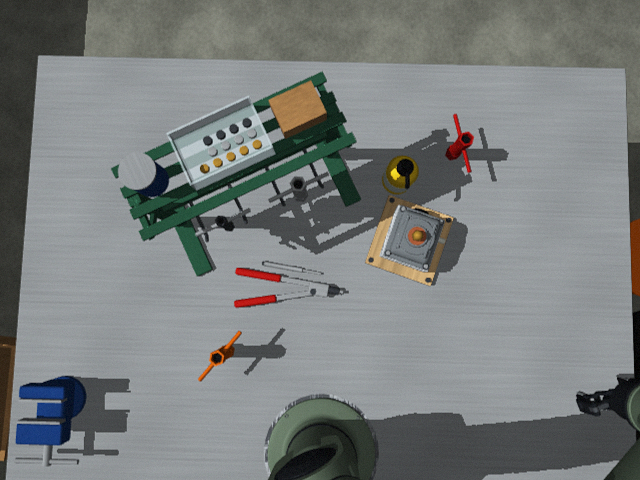

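The scene view shows the stand with the big spanner at about (354,222), and the nut at (346,332). In the top view the big spanner's top is at (299,185) on the right hook, the small one is at (222,222), and the nut is at (417,235). The row format turns only about world z, but the grasp needs a lean, so I'll check the interface docs before locating things.

View pics/crop1.png

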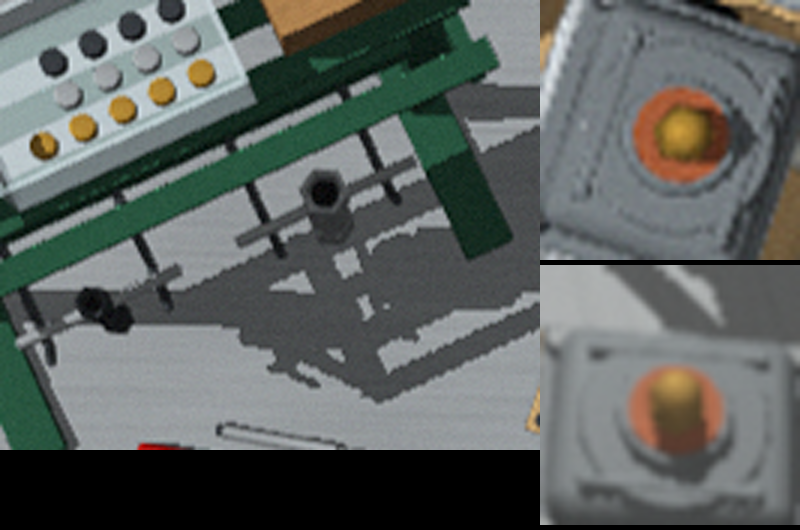

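Emit:
{"op": "play_rows", "data": {"motion": [[[10,15,40],0],[[20,30,80],0],[[30,50,115],0],[[40,70,150],0],[[50,90,185],0],[[60,110,220],0],[[70,130,255],0],[[80,150,290],0],[[90,170,325],0],[[100,190,360],0]], "grip": 85}}

```text
clock: 1.03
tcp_pos: [0.3174, -0.3958, 0.5904]
ee_rot: [0.0, 0.984, 0.177, 0.0]
wrist_force: [0.3, -0.3, 0.1]
finger_gap: 0.085
grasp_force: 0.0
```

Emit:
{"op": "play_rows", "data": {"motion": [[[0,0,40],0],[[0,0,80],0],[[0,0,120],0],[[0,0,160],0],[[0,0,200],0],[[0,0,240],0],[[0,0,280],0],[[0,0,320],0],[[0,0,360],0],[[0,0,400],0]]}}

```text
clock: 1.87
tcp_pos: [0.3035, -0.3808, 0.686]
ee_rot: [0.021, 0.984, 0.177, 0.012]
wrist_force: [0.1, 0.4, -0.1]
finger_gap: 0.0849
grasp_force: 0.0
```

Run:
```python
from station import arm
from scipy.spatial.transform import Rotation as R
s=arm.sense();w,x,y,z=s['ee_rot']
print(s['clock'],s['tcp_pos'],s['joint_positions'].round(3));print(R.from_quat([x,y,z,w]).as_matrix().round(3))
```

```text
1.8667 [ 0.30348175 -0.38080715  0.68595401] [ 0.306  0.171  0.63   1.021 -0.109  1.932 -0.329]
[[ 0.937  0.349  0.03 ]
 [ 0.35  -0.936 -0.037]
 [ 0.015  0.045 -0.999]]
```

Emit:
{"op": "play_rows", "data": {"motion": [[[0,0,-20],0],[[0,0,-40],0],[[0,0,-60],0],[[0,0,-80],0],[[0,0,-100],0],[[0,0,-100],0],[[0,0,-100],0],[[0,0,-100],0],[[0,0,-100],0],[[0,0,-100],0]]}}

```text
clock: 2.7
tcp_pos: [0.3038, -0.3814, 0.5869]
ee_rot: [0.021, 0.984, 0.177, 0.012]
wrist_force: [-0.3, -0.4, 0.0]
finger_gap: 0.0849
grasp_force: 0.0
```

Emit:
{"op": "play_rows", "data": {"motion": [[[8,40,3],0],[[16,80,6],0],[[24,120,9],0],[[32,160,12],0],[[40,200,15],0],[[48,240,18],0],[[56,280,21],0],[[64,320,24],0],[[72,360,27],0],[[80,400,30],0]]}}

```text
clock: 3.53
tcp_pos: [0.3835, 0.0208, 0.617]
ee_rot: [0.021, 0.984, 0.177, 0.012]
wrist_force: [1.0, -0.3, -0.0]
finger_gap: 0.0852
grasp_force: 0.0
```

Emit:
{"op": "play_rows", "data": {"motion": [[[8,38,15],0],[[16,76,30],0],[[24,114,45],0],[[32,152,60],0],[[40,190,75],0],[[40,190,120],0],[[40,190,160],0],[[40,190,200],0],[[40,190,240],0],[[40,190,280],0]]}}

```text
clock: 4.37
tcp_pos: [0.4278, 0.1639, 0.6731]
ee_rot: [0.018, 0.984, 0.176, 0.01]
wrist_force: [0.4, 0.6, -1.0]
finger_gap: 0.085
grasp_force: 0.0
```

```bash
cat > st.py <<'E'
from station import arm
import numpy as np
from scipy.spatial.transform import Rotation as R
def st():
    s=arm.sense();w,x,y,z=s['ee_rot'];M=R.from_quat([x,y,z,w]).as_matrix()
    print(round(s['clock'],2),s['tcp_pos'].round(4),s['joint_positions'].round(3),'F',s['wrist_force'].round(1),'T',s['wrist_torque'].round(2),'gap',round(s['finger_gap'],4))
    az=np.degrees(np.arctan2(M[1,0],M[0,0]));t=M[:,2];h=np.array([np.cos(np.radians(az)),np.sin(np.radians(az))])
    print('xaz',az.round(2),'yaz',np.degrees(np.arctan2(M[1,1],M[0,1])).round(2),'tilt fwd',np.degrees(np.arcsin(-M[2,0])).round(2),'y-slope',np.degrees(np.arcsin(M[2,1])).round(2),'tilt',np.degrees(np.arccos(-t[2])).round(2),'taz',np.degrees(np.arctan2(t[1],t[0])).round(1))
    return s,M
if __name__=="__main__": st()
E
python3 st.py
```

```text
4.37 [0.4278 0.1639 0.6731] [-1.135  0.122  0.752  1.112 -0.047  1.928 -1.62 ] F [ 0.4  0.6 -1. ] T [-0.04  0.   -0.02] gap 0.085
xaz 20.34 yaz -69.69 tilt fwd -0.77 y-slope 2.21 tilt 2.34 taz -50.4
```

Emit:
{"op": "play_rows", "data": {"motion": [[[0,0,400],0],[[0,0,400],0],[[0,0,400],0],[[0,0,400],0],[[0,0,400],0],[[0,0,400],0],[[0,0,400],0],[[0,0,400],0],[[0,0,400],0],[[0,0,400],0]]}}

```text
clock: 5.2
tcp_pos: [0.4118, 0.1584, 0.7086]
ee_rot: [0.012, 0.982, 0.18, 0.051]
wrist_force: [1.4, -0.4, -0.0]
finger_gap: 0.0851
grasp_force: 0.0
```

```bash
sed -i 's/arcsin(-M\[2,0\])/arcsin(M[2,0])/' st.py; python3 st.py
```

```text
5.2 [0.4118 0.1584 0.7086] [-1.206  0.04   0.719  1.088  0.029  1.933 -1.685] F [ 1.4 -0.4 -0. ] T [0.01 0.1  0.03] gap 0.0851
xaz 20.85 yaz -69.39 tilt fwd 5.54 y-slope 2.41 tilt 6.05 taz -2.8
```

Emit:
{"op": "play_rows", "data": {"motion": [[[0,0,0],-0.1],[[0,0,400],-0.1],[[0,0,400],-0.1],[[0,0,400],-0.1],[[0,0,400],-0.1],[[0,0,400],-0.1],[[0,0,400],-0.1],[[0,0,400],-0.1],[[0,0,400],-0.1],[[0,0,400],-0.1]]}}

```text
clock: 6.03
tcp_pos: [0.4274, 0.1481, 0.7266]
ee_rot: [0.009, 0.989, 0.125, 0.073]
wrist_force: [0.5, -1.1, 1.1]
finger_gap: 0.085
grasp_force: 0.0
```

Emit:
{"op": "play_rows", "data": {"motion": [[[0,0,400],0],[[0,0,400],0],[[0,0,400],0],[[0,0,400],0],[[0,0,400],0],[[0,0,400],0],[[0,0,400],0],[[0,0,400],0],[[0,0,400],0],[[0,0,400],0]]}}

```text
clock: 6.87
tcp_pos: [0.4343, 0.1472, 0.7507]
ee_rot: [0.003, 0.987, 0.129, 0.1]
wrist_force: [0.2, 0.2, -0.5]
finger_gap: 0.085
grasp_force: 0.0
```

```bash
python3 st.py
```

```text
6.87 [0.4343 0.1472 0.7507] [-1.314  0.063  0.917  0.979  0.01   1.933 -1.71 ] F [ 0.2  0.2 -0.5] T [-0.    0.19 -0.  ] gap 0.085
xaz 15.02 yaz -75.34 tilt fwd 11.35 y-slope 1.79 tilt 11.5 taz 5.8
```

Emit:
{"op": "play_rows", "data": {"motion": [[[0,0,400],-0.05],[[0,0,400],-0.05],[[0,0,400],-0.05],[[0,0,400],-0.05],[[0,0,400],-0.05],[[0,0,400],-0.05],[[0,0,400],-0.05],[[0,0,400],-0.05],[[0,0,400],-0.05],[[0,0,400],-0.05]]}}

```text
clock: 7.7
tcp_pos: [0.4426, 0.1407, 0.7738]
ee_rot: [-0.003, 0.986, 0.105, 0.126]
wrist_force: [0.0, -0.1, -0.4]
finger_gap: 0.0849
grasp_force: 0.0
```

Emit:
{"op": "play_rows", "data": {"motion": [[[-200,-70,400],0],[[-200,-70,400],0],[[-200,-70,400],0],[[-200,-70,400],0],[[-200,-70,400],0],[[-200,-70,400],0],[[-200,-70,400],0],[[-200,-70,400],0],[[-200,-70,400],0],[[-200,-70,400],0]]}}

```text
clock: 8.53
tcp_pos: [0.4374, 0.1135, 0.7887]
ee_rot: [-0.006, 0.984, 0.106, 0.145]
wrist_force: [-1.7, 1.3, 0.3]
finger_gap: 0.0846
grasp_force: 0.0
```

```bash
python3 st.py
```

```text
8.53 [0.4374 0.1135 0.7887] [-1.217  0.01   0.804  0.92   0.073  1.933 -1.735] F [-1.7  1.3  0.3] T [-0.04  0.35  0.02] gap 0.0846
xaz 12.42 yaz -77.9 tilt fwd 16.62 y-slope 1.08 tilt 16.65 taz 8.5
```

Emit:
{"op": "play_rows", "data": {"motion": [[[200,60,400],0],[[200,60,400],0],[[200,60,400],0],[[200,60,400],0],[[200,60,400],0],[[200,60,400],0],[[200,60,400],0],[[200,60,400],0],[[200,60,400],0],[[200,60,400],0]]}}

```text
clock: 9.37
tcp_pos: [0.5269, 0.1349, 0.8031]
ee_rot: [-0.011, 0.98, 0.105, 0.169]
wrist_force: [0.3, 0.4, 0.4]
finger_gap: 0.0851
grasp_force: 0.0
```

Emit:
{"op": "play_rows", "data": {"motion": [[[0,0,400],0],[[0,0,400],0],[[0,0,400],0],[[0,0,400],0],[[0,0,400],0],[[0,0,400],0],[[0,0,400],0],[[0,0,400],0],[[0,0,400],0],[[0,0,400],0]]}}

```text
clock: 10.2
tcp_pos: [0.4946, 0.1224, 0.8306]
ee_rot: [-0.014, 0.975, 0.105, 0.193]
wrist_force: [-0.2, 0.8, 0.2]
finger_gap: 0.0849
grasp_force: 0.0
```

```bash
python3 st.py
```

```text
10.2 [0.4946 0.1224 0.8306] [-0.945  0.168  0.809  0.697 -0.135  1.933 -1.595] F [-0.2  0.8  0.2] T [-0.13  0.37  0.04] gap 0.0849
xaz 12.49 yaz -77.82 tilt fwd 22.29 y-slope 0.75 tilt 22.3 taz 10.4
```

Emit:
{"op": "play_rows", "data": {"motion": [[[0,0,400],-0.05],[[0,0,400],-0.05],[[0,0,400],-0.05],[[0,0,400],-0.05],[[0,0,400],-0.05],[[0,0,400],-0.05],[[0,0,400],-0.05],[[0,0,400],-0.05],[[0,0,400],-0.05],[[0,0,400],-0.05]]}}

```text
clock: 11.03
tcp_pos: [0.4762, 0.1109, 0.8561]
ee_rot: [-0.013, 0.972, 0.081, 0.22]
wrist_force: [0.7, 0.5, 0.3]
finger_gap: 0.0849
grasp_force: 0.0
```

Emit:
{"op": "play_rows", "data": {"motion": [[[50,10,400],0],[[50,10,400],0],[[50,10,400],0],[[50,10,400],0],[[50,10,400],0],[[50,10,400],0],[[50,10,400],0],[[50,10,400],0],[[50,10,400],0],[[50,10,400],0]]}}

```text
clock: 11.87
tcp_pos: [0.4878, 0.1066, 0.8762]
ee_rot: [-0.015, 0.966, 0.081, 0.243]
wrist_force: [0.3, 0.3, -0.7]
finger_gap: 0.0851
grasp_force: 0.0
```

Emit:
{"op": "play_rows", "data": {"motion": [[[0,0,400],0],[[0,0,400],0],[[0,0,400],0],[[0,0,400],0],[[0,0,400],0],[[0,0,400],0],[[0,0,400],0],[[0,0,400],0],[[0,0,400],0],[[0,0,400],0]]}}

```text
clock: 12.7
tcp_pos: [0.471, 0.0975, 0.8988]
ee_rot: [-0.018, 0.96, 0.081, 0.266]
wrist_force: [0.5, -0.1, 0.7]
finger_gap: 0.0852
grasp_force: 0.0
```

```bash
python3 st.py
```

```text
12.7 [0.471  0.0975 0.8988] [-1.15   0.126  1.071  0.601 -0.139  1.933 -1.601] F [ 0.5 -0.1  0.7] T [-0.08  0.59  0.05] gap 0.0852
xaz 9.78 yaz -80.5 tilt fwd 30.96 y-slope 0.47 tilt 30.96 taz 8.7
```

Run:
```python
from geo import *
f=lambda x,y:(190+x/3-.33,120+y/3-.33)
print("hextop",atz("top",f(325,190),.241), "bar L,R",atz("top",f(238,242),.199),atz("top",f(415,160),.199))
print("small bar",atz("top",f(18,343),.199),atz("top",f(180,268),.199))
e=np.array([atz("top",f(470,60),.38),atz("top",f(30,270),.38)]);d=e[0]-e[1];print("shelf yaw",np.degrees(np.arctan2(d[0],-d[1])))
t=cv2.imread("pics/top0.png");s=cv2.imread("pics/scene0.png")
for n,im,(u0,u1,v0,v1) in(("top",t,(395,435,215,260)),("scene",s,(325,368,312,355))):
    h=cv2.cvtColor(im,cv2.COLOR_BGR2HSV)
    c=h[v0:v1,u0:u1]
    cop=((c[...,0]<14)&(c[...,1]>110)&(c[...,2]>60)).astype(np.uint8)
    br=((c[...,0]>=15)&(c[...,0]<28)&(c[...,1]>110)&(c[...,2]>60)).astype(np.uint8)
    for nm,m in(("copper+brass",cop|br),("brass",br)):
        k,l,stt,cen=cv2.connectedComponentsWithStats(m);i=1+np.argmax(stt[1:,4])
        cs,_=cv2.findContours((l==i).astype(np.uint8),0,1);el=cv2.fitEllipse(np.vstack(cs))
        p=(u0+el[0][0],v0+el[0][1]);print(n,nm,stt[i],np.round(p,1),np.round(el[1],1),"z127",atz(n,p,.127).round(4),"z1415",atz(n,p,.1415).round(4))
```

```text
hextop [0.64564803 0.06457424 0.241     ] bar L,R [0.61214729 0.13166423 0.199     ] [ 0.67863239 -0.00127234  0.199     ]
small bar [0.5310057  0.29533612 0.199     ] [0.59115183 0.17500067 0.199     ]
shelf yaw 27.322249323165067
top copper+brass [ 13  12  18  18 251] [416.6 235.6] [17.  17.2] z127 [ 0.5469 -0.2174  0.127 ] z1415 [ 0.5455 -0.2149  0.1415]
top brass [17 15 11 11 91] [417.2 235.2] [ 9.5 10.5] z127 [ 0.5478 -0.2189  0.127 ] z1415 [ 0.5464 -0.2164  0.1415]
scene copper+brass [ 13  13  17  16 203] [345.7 332.5] [14.7 16.3] z127 [ 0.5472 -0.2172  0.127 ] z1415 [ 0.5448 -0.2233  0.1415]
scene brass [16 13 10 12 92] [345.8 330.6] [ 8.8 11.4] z127 [ 0.5488 -0.2125  0.127 ] z1415 [ 0.5463 -0.2187  0.1415]
```

Emit:
{"op": "play_rows", "data": {"motion": [[[-3,-12,-30],0.03],[[-5,-24,-60],0.06],[[-8,-36,-90],0.09],[[-10,-48,-120],0.12],[[-12,-60,-150],0.15],[[-14,-72,-180],0.18],[[-16,-84,-210],0.21],[[-18,-96,-240],0.24],[[-20,-108,-270],0.27],[[-21,-118,-299],0.292]], "grip": 60, "grip_force": 20}}

```text
clock: 13.53
tcp_pos: [0.4558, 0.0165, 0.6973]
ee_rot: [-0.054, 0.94, 0.214, 0.261]
wrist_force: [1.3, 1.1, 0.5]
finger_gap: 0.0601
grasp_force: 0.0
```

```bash
python3 st.py
```

```text
13.53 [0.4558 0.0165 0.6973] [-0.868 -0.296  0.532  1.44   0.092  1.419 -1.427] F [1.3 1.1 0.5] T [-0.12  0.42  0.05] gap 0.0601
xaz 25.79 yaz -64.54 tilt fwd 30.89 y-slope 0.56 tilt 30.9 taz 24.5
```

Emit:
{"op": "play_rows", "data": {"motion": [[[14,2,-37],0.003],[[28,4,-74],0.006],[[42,7,-111],0.009],[[55,9,-148],0.012],[[69,11,-185],0.012],[[83,13,-222],0.012],[[97,15,-259],0.012],[[110,18,-296],0.012],[[124,20,-333],0.012],[[138,22,-370],0.012]]}}

```text
clock: 14.37
tcp_pos: [0.5889, 0.0395, 0.3421]
ee_rot: [-0.055, 0.939, 0.22, 0.261]
wrist_force: [-0.4, 3.7, 2.0]
finger_gap: 0.0599
grasp_force: 0.0
```

Run:
```python
from st import st
from geo import *
s,M=st();p=s['tcp_pos']
for n in("top","scene"):
    cv2.imwrite(f"pics/{n}1.png",imaging.snapshot(n)[:,:,::-1])
a=cv2.imread("pics/top1.png")[80:280,180:447];b=cv2.imread("pics/scene1.png")[130:330,250:517]
cv2.imwrite("pics/c2.png",np.vstack([cv2.resize(a,(400,300)),cv2.resize(b,(400,300))]))
```

```text
14.37 [0.5889 0.0395 0.3421] [-0.862  0.208  0.946  2.011 -0.726  0.631 -0.561] F [-0.4  3.7  2. ] T [-0.05  0.44  0.09] gap 0.0599
xaz 26.54 yaz -63.83 tilt fwd 30.88 y-slope 0.63 tilt 30.89 taz 25.1
```

View pics/c2.png

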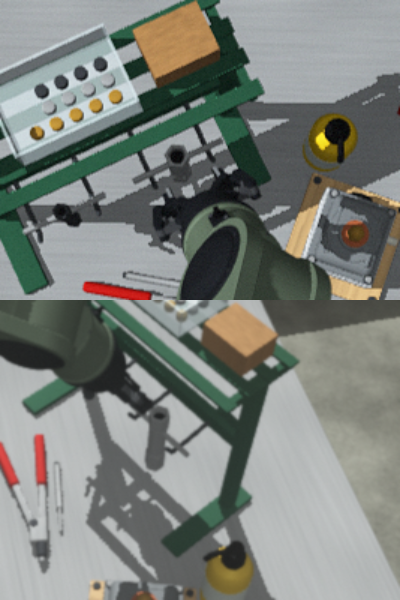

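The gripper is lined up in front of the spanner: in the crop its fingers straddle (200,200) and the hexagon top is at (178,155). Nothing is touching. I'll slide in along the tool axis.

Emit:
{"op": "play_rows", "data": {"motion": [[[9,4,-18],0],[[19,8,-36],0],[[28,13,-54],0],[[37,17,-72],0],[[46,21,-90],0],[[54,24,-104],0],[[60,27,-116],0],[[65,29.5,-126],0],[[65,29.5,-126],0],[[65,29.5,-126],0]]}}

```text
clock: 15.3
tcp_pos: [0.6532, 0.0689, 0.2184]
ee_rot: [-0.056, 0.939, 0.22, 0.26]
wrist_force: [0.0, -0.9, 0.6]
finger_gap: 0.0601
grasp_force: 0.0
```

Run:
```python
from st import st
from geo import *
s,M=st()
a=imaging.snapshot("scene")[170:280,290:430,::-1];b=imaging.snapshot("top")[130:240,230:370,::-1]
cv2.imwrite("pics/c3.png",np.hstack([cv2.resize(a,(400,314),interpolation=2),cv2.resize(b,(400,314),interpolation=2)]))
```

```text
15.3 [0.6532 0.0689 0.2184] [-0.56   0.476  0.602  2.002 -1.185  0.481 -0.175] F [ 0.  -0.9  0.6] T [-0.24  0.49 -0.02] gap 0.0601
xaz 26.52 yaz -63.81 tilt fwd 30.87 y-slope 0.55 tilt 30.88 taz 25.3
```

View pics/c3.png

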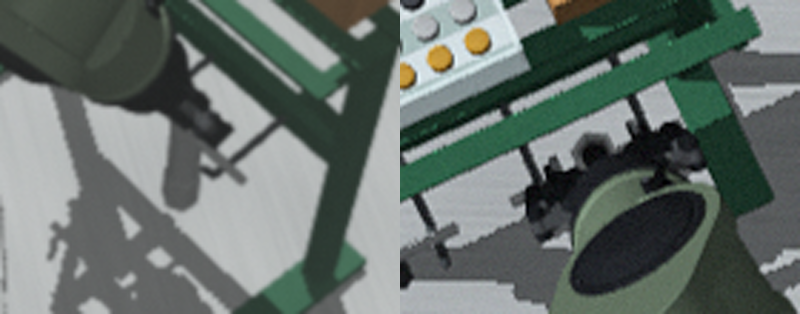

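Emit:
{"op": "play_rows", "data": {"motion": [[[0,0,-1],0],[[0,0,-1],0],[[0,0,-1],0],[[0,0,-1],0],[[0,0,-1],0],[[0,0,-1],0],[[0,0,-1],0],[[0,0,-1],0],[[0,0,-1],0],[[0,0,-1],0]], "grip": 25, "grip_force": 25}}

```text
clock: 16.23
tcp_pos: [0.6536, 0.0687, 0.2168]
ee_rot: [-0.056, 0.939, 0.219, 0.261]
wrist_force: [-1.9, -1.8, 7.8]
finger_gap: 0.0315
grasp_force: 29.4
```

```bash
python3 st.py
```

```text
16.23 [0.6536 0.0687 0.2168] [-0.556  0.478  0.597  2.003 -1.191  0.478 -0.169] F [-1.9 -1.8  7.8] T [0.1  0.13 0.01] gap 0.0315
xaz 26.48 yaz -63.85 tilt fwd 30.9 y-slope 0.56 tilt 30.9 taz 25.2
```

Emit:
{"op": "play_rows", "data": {"motion": [[[0,0,0],0],[[0,0,0],0],[[0,0,2],0],[[0,0,6],0],[[0,0,10],0],[[0,0,14],0],[[0,0,18],0],[[0,0,22],0],[[0,0,26],0],[[0,0,27],0]], "grip_force": 70}}

```text
clock: 17.07
tcp_pos: [0.6534, 0.0688, 0.244]
ee_rot: [-0.056, 0.939, 0.219, 0.26]
wrist_force: [1.0, -0.2, -2.5]
finger_gap: 0.0311
grasp_force: 69.4
```

```bash
python3 st.py
```

```text
17.07 [0.6534 0.0688 0.244 ] [-0.611  0.448  0.667  1.98  -1.096  0.523 -0.269] F [ 1.  -0.2 -2.5] T [-0.31  0.79  0.03] gap 0.0311
xaz 26.51 yaz -63.83 tilt fwd 30.87 y-slope 0.56 tilt 30.88 taz 25.2
```

Emit:
{"op": "play_rows", "data": {"motion": [[[-5,-3,2],0],[[-14,-7,4],0],[[-25,-13,6],0],[[-37,-19,8],0],[[-49,-25,10],0],[[-61,-31,15],0],[[-73,-37,20],0],[[-85,-43,28],0],[[-96,-48,36],0],[[-107,-54,44],0]]}}

```text
clock: 17.9
tcp_pos: [0.5444, 0.0139, 0.2872]
ee_rot: [-0.056, 0.939, 0.219, 0.26]
wrist_force: [0.0, -0.3, -2.3]
finger_gap: 0.0307
grasp_force: 69.5
```

Emit:
{"op": "play_rows", "data": {"motion": [[[1,-18,4],0],[[2,-38,8],0],[[3,-60,12],0],[[4,-84,12],0],[[5,-108,12],0],[[6,-132,12],0],[[7,-156,12],0],[[8,-180,12],0],[[9,-204,12],0],[[9,-225,12],0]]}}

```text
clock: 18.73
tcp_pos: [0.5539, -0.212, 0.2993]
ee_rot: [-0.056, 0.939, 0.219, 0.26]
wrist_force: [-0.1, -0.1, -3.1]
finger_gap: 0.0308
grasp_force: 70.0
```

Emit:
{"op": "play_rows", "data": {"motion": [[[0,-4,0],0],[[0,-4,0],0],[[0,-4,0],0],[[0,-4,0],0],[[0,-4,0],0],[[0,-4,0],0],[[0,-4,0],0],[[0,-4,0],0],[[0,-4,0],0],[[0,-4,0],0]]}}

```text
clock: 19.57
tcp_pos: [0.5552, -0.2141, 0.2992]
ee_rot: [-0.056, 0.939, 0.22, 0.26]
wrist_force: [-0.5, -0.8, -2.9]
finger_gap: 0.031
grasp_force: 70.2
```

Run:
```python
from st import st
from geo import *
s,M=st()
a=imaging.snapshot("scene")[:,:,::-1];b=imaging.snapshot("top")[:,:,::-1]
cv2.imwrite("pics/scene4.png",a);cv2.imwrite("pics/top4.png",b)
a=a[250:390,290:430];b=b[150:290,340:480]
cv2.imwrite("pics/c4.png",np.hstack([cv2.resize(a,(400,400),interpolation=2),cv2.resize(b,(400,400),interpolation=2)]))
```

```text
19.57 [ 0.5552 -0.2141  0.2992] [-0.126  0.385  0.821  1.939 -1.01   0.922  0.15 ] F [-0.5 -0.8 -2.9] T [-0.31  0.74  0.02] gap 0.031
xaz 26.5 yaz -63.83 tilt fwd 30.83 y-slope 0.55 tilt 30.84 taz 25.2
```

View pics/c4.png

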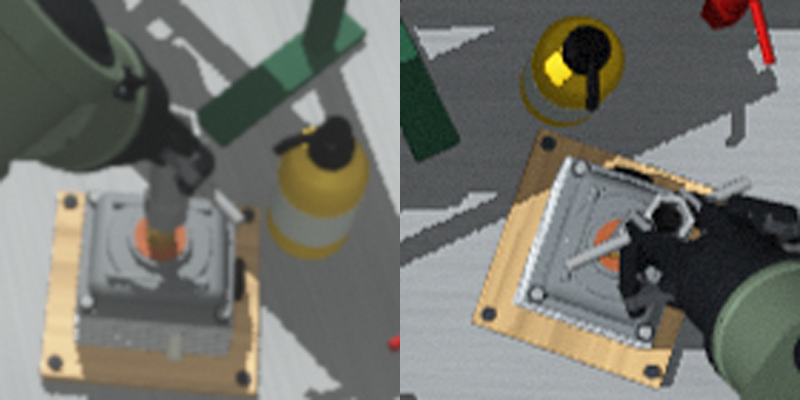

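Run:
```python
from geo import *
f=lambda x,y:(340+(x-400)*.35-.33,150+y*.35-.33)
A=atz("top",f(572,262),.2814);B=atz("top",f(748,185),.2814)
print("hex",atz("top",f(672,212),.3234),"bar mid",(A+B)/2,"len",np.linalg.norm(A-B),"yaw",np.degrees(np.arctan2((B-A)[0],-(B-A)[1])))
p=np.array([.5464,-.2184]);print("expected TCP-9.8h",p, "proj rim scene",proj("scene",[*p,.1744]),"top",proj("scene",[*p,.3234]))
a=cv2.imread("pics/scene4.png")[295:345,325:375];b=cv2.imread("pics/top4.png")[205:245,400:460]
cv2.imwrite("pics/c5.png",np.hstack([cv2.resize(a,(390,390),interpolation=2),cv2.resize(b,(390,260),interpolation=2)[:].copy() if 0 else cv2.copyMakeBorder(cv2.resize(b,(390,260),interpolation=2),0,130,0,0,0)]))
```

```text
hex [ 0.55209626 -0.22063049  0.3234    ] bar mid [ 0.54853877 -0.2205761   0.2814    ] len 0.14301532403343722 yaw 25.001124739716545
expected TCP-9.8h [ 0.5464 -0.2184] proj rim scene [346.60208631 324.55519957] top [350.4487038  294.11394753]
```

View pics/c5.png

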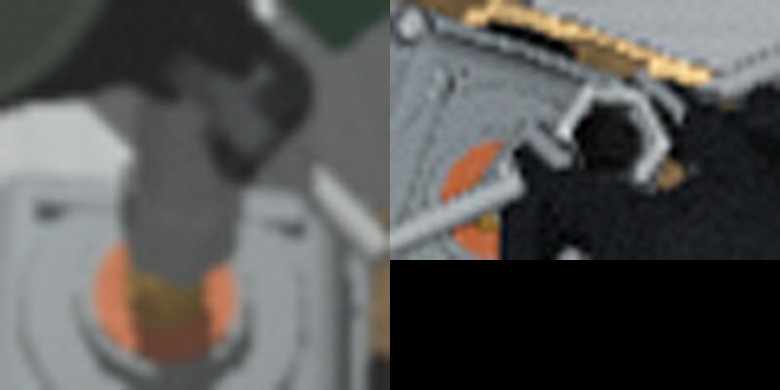

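The crop shows the rim at scene (348,325) with its socket nearly over the nut. Both cameras put the spanner about (+2,-2) mm off the nut, so I'll shift by that and lower to just above the hexagon.

Emit:
{"op": "play_rows", "data": {"motion": [[[-2.5,2,0],0],[[-2.5,2,-5],0],[[-2.5,2,-10],0],[[-2.5,2,-15],0],[[-2.5,2,-19],0],[[-2.5,2,-22],0],[[-2.5,2,-24],0],[[-2.5,2,-25],0],[[-2.5,2,-26],0],[[-2.5,2,-27],0]]}}

```text
clock: 20.5
tcp_pos: [0.5528, -0.2123, 0.2722]
ee_rot: [-0.056, 0.939, 0.219, 0.26]
wrist_force: [-0.1, -0.3, -2.7]
finger_gap: 0.0307
grasp_force: 70.2
```

Emit:
{"op": "play_rows", "data": {"motion": [[[0,0,-0.5],0],[[0,0,-1],0],[[0,0,-1.5],0],[[0,0,-2],0],[[0,0,-2.5],0],[[0,0,-3],0],[[0,0,-3.5],0],[[0,0,-4],0],[[0,0,-4],0],[[0,0,-4],0]]}}

```text
clock: 21.33
tcp_pos: [0.5528, -0.2122, 0.2682]
ee_rot: [-0.056, 0.939, 0.219, 0.26]
wrist_force: [0.9, -1.0, -2.8]
finger_gap: 0.0305
grasp_force: 70.2
```

```bash
python3 st.py
```

```text
21.33 [ 0.5528 -0.2122  0.2682] [-0.093  0.42   0.783  1.982 -1.08   0.882  0.233] F [ 0.9 -1.  -2.8] T [-0.33  0.54 -0.06] gap 0.0305
xaz 26.5 yaz -63.84 tilt fwd 30.84 y-slope 0.56 tilt 30.84 taz 25.2
```

Emit:
{"op": "play_rows", "data": {"motion": [[[0,0,-0.4],0],[[0,0,-0.8],0],[[0,0,-1.2],0],[[0,0,-1.6],0],[[0,0,-2],0],[[0,0,-2.4],0],[[0,0,-2.8],0],[[0,0,-3],0],[[0,0,-3],0],[[0,0,-3],0]]}}

```text
clock: 22.17
tcp_pos: [0.5527, -0.2123, 0.2652]
ee_rot: [-0.056, 0.939, 0.219, 0.26]
wrist_force: [2.8, -1.5, -2.0]
finger_gap: 0.0307
grasp_force: 70.1
```

```bash
python3 st.py
```

```text
22.17 [ 0.5527 -0.2123  0.2652] [-0.09   0.424  0.779  1.985 -1.087  0.879  0.242] F [ 2.8 -1.5 -2. ] T [-0.72 -0.23 -0.3 ] gap 0.0307
xaz 26.49 yaz -63.85 tilt fwd 30.83 y-slope 0.56 tilt 30.84 taz 25.2
```

Emit:
{"op": "play_rows", "data": {"motion": [[[0.5,-0.2,0],0],[[1,-0.4,0],0],[[1.5,-0.7,0],0],[[1.5,-0.7,0],0],[[1.5,-0.7,-0.3],0],[[1.5,-0.7,-0.6],0],[[1.5,-0.7,-1],0],[[1.5,-0.7,-1],0],[[1.5,-0.7,-1],0],[[1.5,-0.7,-1],0]]}}

```text
clock: 23.0
tcp_pos: [0.5542, -0.2128, 0.2641]
ee_rot: [-0.056, 0.939, 0.219, 0.26]
wrist_force: [0.0, -0.3, -3.1]
finger_gap: 0.0307
grasp_force: 70.0
```

```bash
python3 st.py
```

```text
23.0 [ 0.5542 -0.2128  0.2641] [-0.087  0.428  0.777  1.982 -1.09   0.88   0.244] F [ 0.  -0.3 -3.1] T [-0.17  0.77  0.04] gap 0.0307
xaz 26.49 yaz -63.83 tilt fwd 30.83 y-slope 0.54 tilt 30.84 taz 25.3
```

Emit:
{"op": "play_rows", "data": {"motion": [[[0,0,-0.5],0],[[0,0,-1],0],[[0,0,-1.5],0],[[0,0,-2],0],[[0,0,-2.5],0],[[0,0,-3],0],[[0,0,-3],0],[[0,0,-3],0],[[0,0,-3],0],[[0,0,-3],0]]}}

```text
clock: 23.83
tcp_pos: [0.5542, -0.2129, 0.2611]
ee_rot: [-0.056, 0.939, 0.219, 0.26]
wrist_force: [0.2, 0.7, -3.6]
finger_gap: 0.031
grasp_force: 70.1
```

```bash
python3 st.py
```

```text
23.83 [ 0.5542 -0.2129  0.2611] [-0.083  0.432  0.773  1.986 -1.098  0.877  0.252] F [ 0.2  0.7 -3.6] T [-0.14  0.8   0.1 ] gap 0.031
xaz 26.5 yaz -63.83 tilt fwd 30.83 y-slope 0.55 tilt 30.83 taz 25.2
```

Emit:
{"op": "play_rows", "data": {"motion": [[[0,0,-0.5],0],[[0,0,-1],0],[[0,0,-1.5],0],[[0,0,-2],0],[[0,0,-2.5],0],[[0,0,-3],0],[[0,0,-3],0],[[0,0,-3],0],[[0,0,-3],0],[[0,0,-3],0]]}}

```text
clock: 24.67
tcp_pos: [0.5542, -0.2128, 0.2581]
ee_rot: [-0.056, 0.939, 0.219, 0.26]
wrist_force: [0.3, 0.9, -3.4]
finger_gap: 0.0306
grasp_force: 70.2
```

```bash
python3 st.py
```

```text
24.67 [ 0.5542 -0.2128  0.2581] [-0.08   0.437  0.769  1.989 -1.105  0.873  0.26 ] F [ 0.3  0.9 -3.4] T [-0.02  0.8   0.09] gap 0.0306
xaz 26.5 yaz -63.83 tilt fwd 30.83 y-slope 0.55 tilt 30.83 taz 25.3
```

Emit:
{"op": "play_rows", "data": {"motion": [[[0,0.4,-0.5],0],[[0,0.4,-1],0],[[0,0.4,-1.5],0],[[0,0.4,-2],0],[[0,0.4,-2.5],0],[[0,0.4,-3],0],[[0,0.4,-3.5],0],[[0,0.4,-4],0],[[0,0.4,-4],0],[[0,0.4,-4],0]]}}

```text
clock: 25.5
tcp_pos: [0.5542, -0.2125, 0.2541]
ee_rot: [-0.056, 0.939, 0.219, 0.26]
wrist_force: [0.2, 0.7, -2.9]
finger_gap: 0.0307
grasp_force: 70.2
```

Emit:
{"op": "play_rows", "data": {"motion": [[[0,0,-0.3],0],[[0,0,-0.6],0],[[0,0,-0.9],0],[[0,0,-1.2],0],[[0,0,-1.5],0],[[0,0,-1.5],0],[[0,0,-1.5],0],[[0,0,-1.5],0],[[0,0,-1.5],0],[[0,0,-1.5],0]]}}

```text
clock: 26.33
tcp_pos: [0.5546, -0.2126, 0.2535]
ee_rot: [-0.056, 0.938, 0.219, 0.261]
wrist_force: [-2.9, 0.4, 9.1]
finger_gap: 0.0306
grasp_force: 71.7
```

```bash
python3 st.py
```

```text
26.33 [ 0.5546 -0.2126  0.2535] [-0.074  0.443  0.762  1.994 -1.119  0.868  0.275] F [-2.9  0.4  9.1] T [0.52 0.42 0.26] gap 0.0306
xaz 26.5 yaz -63.84 tilt fwd 30.92 y-slope 0.57 tilt 30.93 taz 25.2
```

Emit:
{"op": "play_rows", "data": {"motion": [[[0,0,0.6],0],[[0,0,1],0],[[0,0,1],0],[[0,0,1],0],[[0,0,1],0],[[0,0,1],0],[[0,0,1],0],[[0,0,1],0],[[0,0,1],0],[[0,0,1],0]], "grip_force": 20}}

```text
clock: 27.17
tcp_pos: [0.5542, -0.2125, 0.2537]
ee_rot: [-0.056, 0.939, 0.219, 0.26]
wrist_force: [-0.2, -0.7, -2.9]
finger_gap: 0.0312
grasp_force: 70.2
```

Emit:
{"op": "play_rows", "data": {"motion": [[[0,0,0],0],[[0,0,0],0],[[0,0,0],0],[[0,0,0],0],[[0,0,0],0],[[0,0,0],0],[[0,0,0],0],[[0,0,0],0],[[0,0,0],0],[[0,0,0],0]], "grip": 56}}

```text
clock: 28.0
tcp_pos: [0.5542, -0.2125, 0.2537]
ee_rot: [-0.056, 0.939, 0.219, 0.26]
wrist_force: [0.7, -0.2, -0.7]
finger_gap: 0.0559
grasp_force: 0.0
```

Run:
```python
from st import st
from geo import *
st()
a=imaging.snapshot("scene")[270:370,300:400,::-1];b=imaging.snapshot("top")[180:280,380:480,::-1]
cv2.imwrite("pics/c6.png",np.hstack([cv2.resize(a,(400,400),interpolation=2),cv2.resize(b,(400,400),interpolation=2)]))
print("seat home rim",proj("scene",[.547,-.2172,.127]),"top c",proj("scene",[.547,-.2172,.277]),proj("top",[.547,-.2172,.277]))
```

```text
28.0 [ 0.5542 -0.2125  0.2537] [-0.075  0.442  0.763  1.994 -1.116  0.868  0.272] F [ 0.7 -0.2 -0.7] T [-0.21  0.48  0.02] gap 0.0559
xaz 26.49 yaz -63.83 tilt fwd 30.84 y-slope 0.55 tilt 30.84 taz 25.2
seat home rim [345.64736528 332.48433022] top c [349.28117513 303.76819342] [428.72405275 228.77669088]
```

View pics/c6.png

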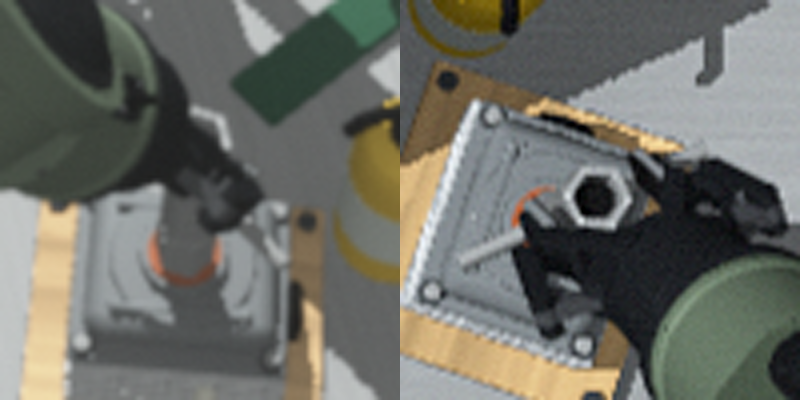

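The copper ring shows evenly around the rim at (186,255). The top hexagon is at (429,228), against (428.7,228.8) expected when home. I'll back out along the tool axis.

Emit:
{"op": "play_rows", "data": {"motion": [[[-2,-1,4],0],[[-6,-3,11],0],[[-11,-6,21],0],[[-17,-9,32],0],[[-25,-12,46],0],[[-34,-17,63],0],[[-44,-22,82],0],[[-54,-27,101],0],[[-64,-32,119],0],[[-70,-35,130],0]]}}

```text
clock: 28.93
tcp_pos: [0.4828, -0.249, 0.3861]
ee_rot: [-0.055, 0.939, 0.219, 0.261]
wrist_force: [-0.4, -0.6, 0.2]
finger_gap: 0.0557
grasp_force: 0.0
```

Emit:
{"op": "play_rows", "data": {"motion": [[[-15,-5,15],0],[[-35,-10,30],0],[[-60,-15,40],0],[[-80,-20,50],0],[[-100,-20,50],0],[[-100,-20,50],0],[[-100,-20,50],0],[[-100,-20,50],0],[[-100,-20,50],0],[[-100,-20,50],0]]}}

```text
clock: 29.77
tcp_pos: [0.3846, -0.2673, 0.4334]
ee_rot: [-0.056, 0.939, 0.22, 0.259]
wrist_force: [-0.8, -0.1, -0.9]
finger_gap: 0.056
grasp_force: 0.0
```

Run:
```python
from st import st
from geo import *
st()
a=imaging.snapshot("scene")[250:390,280:420,::-1];b=imaging.snapshot("top")[150:290,360:500,::-1]
cv2.imwrite("pics/c7.png",np.hstack([cv2.resize(a,(400,400),interpolation=2),cv2.resize(b,(400,400),interpolation=2)]))
```

```text
29.77 [ 0.3846 -0.2673  0.4334] [-0.18  -0.035  1.     1.913 -0.535  1.132 -0.085] F [-0.8 -0.1 -0.9] T [-0.3   0.49 -0.06] gap 0.056
xaz 26.51 yaz -63.81 tilt fwd 30.77 y-slope 0.54 tilt 30.78 taz 25.3
```

View pics/c7.png

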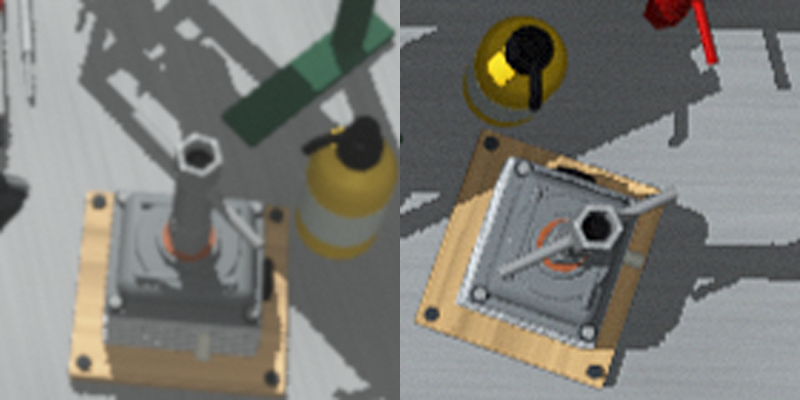

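The spanner stands free and upright, with its top at scene (349.3,303.2) against (349.3,303.8) predicted for fully home. The surroundings look undisturbed, so I'm handing in.

```bash
python3 -c "
from station import hand_in
print(hand_in())"
```

```text
the job is handed in; nothing more can be done
None
```

The big spanner is off its hooks and standing on its own over the dome nut, home to within about 2 mm by my estimate, and the job was handed in at about 30 s with no verdict shown; I saw no sign that anything else was knocked, though I took no final picture of the small spanner, rivet tool or punch.

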